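# Lower the bell stand by one hole

## Robot

A 6-joint arm with a two-finger parallel gripper is mounted at the origin on the work surface. World frame = base frame: x ahead of the robot, y to its left, z up, the work surface at z = 0. Lengths are in m, angles in rad, forces in N, time in s.
With the tool pointing down it reaches from about 0.35 to 0.775 m from the base axis. Payload 5.5 kg.
Tool frame: the origin (TCP) lies midway between the tips of the shut fingers; the grasp point (between the pads) lies 19 mm behind it (env.tcp_to_grasp is the distance from the TCP to the grasp point, in m); z points along the fingers, y is the direction in which the jaws open and shut (so a half turn about z gives the same grasp; the last joint's range is limited). The gripper opens to 85 mm and grips with 20 to 120 N. Pads are 22 mm wide; open, the fingers measure 114 mm over their backs; the gripper's body (76 mm by 85 mm) begins 54 mm behind the grasp point. The pads swing forward as they close: fully open they stand 13 mm farther back than shut.
Start: joints at [1.026, 0.313, 0.046, 1.304, 0, 1.431], TCP at [0.226, 0.529, 0.231] pointing down, gripper open.
Joint ranges: [-2.76, 2.76], [-0.86, 1.69], [-1.03, 1.26], [-2.2, 2.34], [-1.47, 1.5], [-3.14, 3.14]. Speed limits (rad/s): [2.57, 2.57, 3.14, 3.14, 3.14, 3.14].

## Interface

Orientations are given as a unit quaternion [w, x, y, z].
In Python, from workcell import get_state, viewer, hand_in, finder, env gives the robot as it stands.
- The arm moves only by the tool arm_command, never from a script. Its argument "motion" is a list of rows, each an object of numbers: "x", "y", "z": the shift along the tool's x, y, z in mm; "rx", "ry", "rz": the turn, a rotation vector about the tool's x, y, z in degrees; "hand": the closure, from -1 (fully open) to 1 (shut). A call has 1 to 10 rows; each row is the pose to reach, as a shift and turn from the pose commanded when the call began, along the tool's axes at that moment; what a row does not reach only later rows make up. A row lasts 1/8 s, in which the tool goes at most 62.5 mm and 10.7 degrees, less where a joint would pass 70% of its speed; a pose out of reach is approached as far as the arm can. A call with a gripper value outside its range is refused whole. The fingers move at their own pace and stop on an object; "force" is the grip in N (left out, the last holds). Time passes only in rows, so rows that repeat a pose let the fingers close. It gives the time, the measured TCP pose, the force and the opening at its end, in the units of the state.
- get_state(): the state, without advancing time (a new reading comes with each control period).
- viewer.read_camera(name): name is "side" or "top" or "wrist"; returns a dict with "image" (400x640x3 uint8, red, green, blue), "z_map" (400x640 float32, m along the optical axis (not along the pixel's ray), 0 where there is no reading), "intrinsics" (3x3 intrinsics, pixels), "k1" (the pictures are not rectified: a ray, as slopes to the right and down, at radius r is drawn at 1 + k1 r^2 times it, then the intrinsics apply), "rvec" (rotation vector, rad) and "tvec" (3), from world to camera coordinates, as OpenCV has them. Camera axes: x right, y down, z forward; pixel columns grow to the right and rows downward; lengths in m; the calibration is good to about 2 mm. A picture is of the moment at which its call begins.
- hand_in(): hands the job in, once; it reports no verdict.
Trained networks look in a picture, given as the dict that the camera call returned (one of the last four; its "shot" number tells which), for a name from the list of things; names that differ only in an ending like _2 or _b are one class to them, and where a whole thing is asked for, a point or a joint stands for the part that bears it (a point fixed in the world has none). Each returns a list of dicts, best first, with "score" (0 to 1); they miss things now and then, are a little off and sometimes report something else, mostly with a low value. They report only what shows in the picture. A call takes as long as a camera call. They do not tell look-alikes from the thing itself.
- finder.find_in(picture, query): "at" ([column, row] in pixels, amid what is visible of it).
- finder.masks_of(picture, query): "region" (400x640 bool, what is visible of it) and "at" ([column, row] in pixels, amid what is visible of it).
The state is a dict: "clock": time; "joint_pos": joint angles; "qvel": joint speeds; "tau": joint torques, N m; "tcp_pos": TCP position; "orientation": TCP orientation; "wrist_force": force on the tool from outside, world axes, zero at the start; "ft_torque": the same for the moment, N m; "finger_gap": finger opening in m.
Only numpy, scipy, OpenCV 4.12 (cv2) and the standard library are available. Lean on these libraries where they do the work, as an engineer would, in place of code of your own. Each camera call takes 0.05 s, during which the arm holds its last target.

## Task

The toy stand with the steel bell hanging from its arm is one hole too tall to go back in its cubby. Press the round sprung button on top of it so that its tube slides down to the next hole and clicks in there, only that one hole, with the button back up. Leave the other stand, the one with the wooden hoop, as it is.

Things in the scene. Friction and masses are not known exactly. Their poses are not given: they have to be found in the camera images.
- bell_top (a point): Centre of the top face of the bell stand's button, 237 mm above the shelf top at the start. The button is a pale wooden disc 30 mm across, 12 mm proud of a cedar head 46 mm across, on an upright telescoping steel tube 28 mm across with a fixed round foot 110 mm across. An arm goes 75 mm from the head along this point's -y; a steel bell 60 mm across hangs from it, below the button's top. z is up.
- bell_tube (a joint): How far the bell stand's inner tube, with head, bell and button, has slid down, in m: 0 top hole (start), 0.040 next hole, 0.080 lowest. With the pin clear of its hole it sinks by its own weight at 35 to 65 mm/s, even once the button is let go, until the pin springs into the next hole (about 2 mm of play). Pressing the button again there lets it go on to the lowest hole.
- bell_button (a joint): How far the bell stand's button is pushed straight down into its head, in m: 0 up, 0.008 fully down. It takes 2.4 N to start, 5.6 N fully down. From about 0.004 on the pin is clear of its hole and the tube is free. The button stays partly in while the pin rides between holes and springs back up when the pin is in a hole.
- hoop_top (a point): The same point on the button of the other stand, which is built alike and also stands in its top hole, but has a wooden hoop 70 mm across on its arm instead of the bell. To be left as it is.
Things that resemble listed ones, but are neither listed nor needed, are in the scene too. Leave any red or turquoise look-alike of the part that bears bell_top alone.

How it is judged:
By the outcome, as a careful person would: the job done as asked, in the order asked, and still so for the second after the job is handed in, with the robot touching nothing.
It also fails if it takes over 32 s, if anything falls off the work surface, if the arm or the gripper's body presses on something with over 40 N, if the wrist force passes 120 N, or if a joint passes its speed limit or range.

## Working session

There is one attempt and no reset: what is moved stays moved. The work goes in short steps, Python scripts to look and compute and a tool call to move; the robot and the scene stay as the last step left them, time stands still between calls to the robot, and variables do not carry over. Pictures are saved under pics/ and viewed, and the job is handed in when it is done.

Besides the shell and the picture viewer there is one more tool, called after "Emit:" by a JSON object that holds its "method" and its "body", one argument or row to a line. arm_command: Moves the arm, as the interface text tells. Its arguments: {"type":"object","properties":{"motion":{"type":"array","items":{"type":"object","properties":{"x":{"type":"number"},"y":{"type":"number"},"z":{"type":"number"},"rx":{"type":"number"},"ry":{"type":"number"},"rz":{"type":"number"},"hand":{"type":"number"}}}},"force":{"type":"number"}},"required":["motion"]}

```bash
ls; mkdir -p pics
cat > h.py <<'E'
import numpy as np,cv2
from workcell import get_state, viewer, hand_in, finder, env
def ray(p,uv):
    K=np.array(p["intrinsics"]);k=float(p["k1"])
    d=np.array([(uv[0]-K[0,2])/K[0,0],(uv[1]-K[1,2])/K[1,1]])
    r=cv2.undistortPoints(np.array([[uv]],float),K,np.array([k,0,0,0.]))[0,0]
    R=cv2.Rodrigues(np.array(p["rvec"],float))[0];t=np.array(p["tvec"],float).ravel()
    return -R.T@t, R.T@np.array([r[0],r[1],1.])
def pt(p,uv,z=None):
    if z is None: z=p["z_map"][int(round(uv[1])),int(round(uv[0]))]
    o,d=ray(p,uv); return o+d*z
def atz(p,uv,h):
    o,d=ray(p,uv); return o+d*(h-o[2])/d[2]
def save(p,n,crop=None,s=1):
    im=p["image"][:,:,::-1]
    if crop: im=im[crop[1]:crop[3],crop[0]:crop[2]]
    cv2.imwrite("pics/"+n,cv2.resize(im,None,fx=s,fy=s,interpolation=cv2.INTER_CUBIC))
E
python3 - <<'E'
from h import *
s=get_state();print(s["clock"],s["tcp_pos"],s["orientation"],s["finger_gap"])
for c in("side","top"):
    p=viewer.read_camera(c);save(p,c+"1.png")
    for q in("bell_top","hoop_top"):
        for r in finder.masks_of(p,q)[:5]:
            ys,xs=np.where(r["region"]);print(c,q,round(r["score"],2),np.round(r["at"],1),r["region"].sum(),xs.min(),xs.max(),ys.min(),ys.max(),pt(p,r["at"]).round(3))
E
```

```text
pics
0.0 [0.22621701 0.52809519 0.23042777] [-2.88548576e-04  2.01032669e-01  9.79584131e-01 -8.44293664e-04] 0.08520306408446797
side bell_top 0.5 [361.1 218.3] 88 357 367 215 224 [ 0.607 -0.241  0.235]
side bell_top 0.48 [290.7 252.4] 107 285 295 244 254 [ 0.414 -0.347  0.234]
side bell_top 0.4 [413.6 157.4] 53 413 421 153 160 [0.814 0.022 0.233]
side bell_top 0.39 [294.7 190. ] 76 289 298 189 197 [ 0.434 -0.115  0.238]
side hoop_top 0.5 [307.9 137.3] 50 304 311 135 142 [0.489 0.155 0.236]
top bell_top 0.66 [435.  301.2] 100 431 441 300 310 [ 0.206 -0.341  0.23 ]
top bell_top 0.58 [307.2  96.8] 69 303 312 92 101 [0.827 0.032 0.23 ]
top bell_top 0.51 [430.4 229.4] 70 425 434 227 235 [ 0.412 -0.331  0.243]
top bell_top 0.49 [356.2 225.4] 77 352 361 220 229 [ 0.425 -0.115  0.234]
top bell_top 0.4 [396.9 165.9] 98 391 401 160 170 [ 0.605 -0.239  0.236]
top hoop_top 0.58 [263.6 201.8] 80 258 267 200 209 [0.492 0.156 0.245]
```

View pics/side1.png

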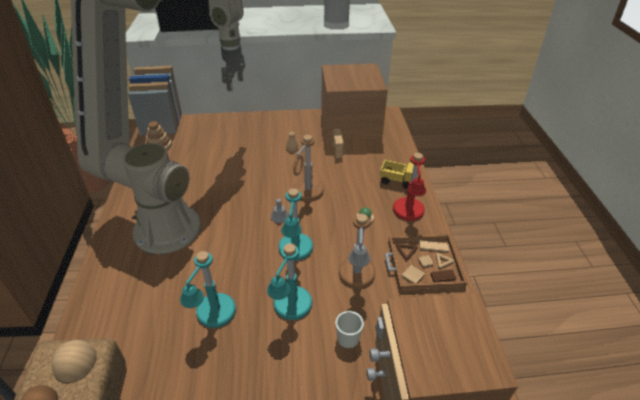

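View pics/top1.png

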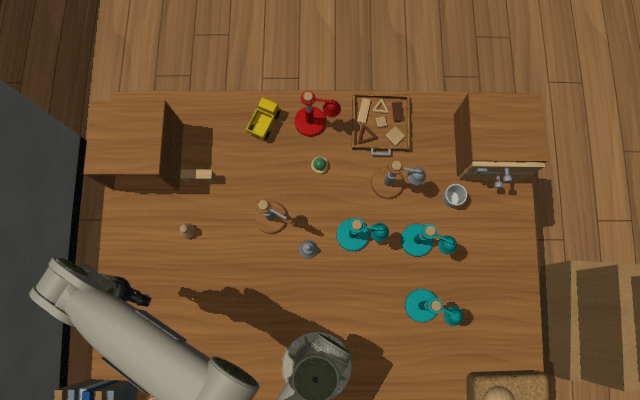

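Candidates in the top view are: red (308,97), teal (356,225), (430,230) and (435,301), plain wood and steel with a bell (397,166), and plain with a hoop (264,202). The plain stand at top (397,166), side (361,218), fits the bell stand. I'll confirm it in a crop.

Run:
```python
from h import *
P={}
for c in("side","top"):
    p=viewer.read_camera(c);P[c]=p
a=P["side"]["image"][195:295,320:400,::-1];b=P["top"]["image"][140:210,360:440,::-1]
cv2.imwrite("pics/crop.png",np.hstack([cv2.resize(a,(400,500),interpolation=2),cv2.resize(b,(400,350),interpolation=2) if 0 else cv2.copyMakeBorder(cv2.resize(b,(400,350),interpolation=2),0,150,0,0,0)]))
L=[]
for c in P:
    p=P[c]
    r=[r for r in finder.masks_of(p,"bell_top") if np.hypot(*(np.array(r["at"])-((361,218) if c=="side" else (397,166))))<12][0]
    ys,xs=np.where(r["region"]);z=p["z_map"]
    X=np.array([pt(p,(x,y)) for x,y in zip(xs,ys)])
    print(c,r["at"],X.mean(0),X[:,2].max(),np.median(X[X[:,2]>.23],0))
    # all head pixels
    u,v=map(int,r["at"])
    Q=np.array([pt(p,(x,y)) for x in range(u-12,u+13) for y in range(v-12,v+13)])
    T=Q[Q[:,2]>.231]; print(len(T),T.mean(0),T.min(0),T.max(0))
    L.append(ray(p,(xs.mean(),ys.mean())));print(xs.mean(),ys.mean(),atz(p,(xs.mean(),ys.mean()),.235))
(o1,d1),(o2,d2)=L
A=np.stack([d1,-d2],1);s=np.linalg.lstsq(A,o2-o1,rcond=None)[0];print(o1+d1*s[0],o2+d2*s[1])
```

```text
side [361.1, 220.2] [ 0.60805219 -0.24238164  0.2333292 ] 1.0804355360229352 [ 0.60814137 -0.24222369  0.2357147 ]
78 [ 0.60601506 -0.25229107  0.24662404] [ 0.4186904  -1.10967312  0.23202739] [ 0.62325271 -0.22478393  1.08043554]
361.6434782608696 219.0608695652174 [ 0.60758884 -0.24425447  0.235     ]
top [397.9, 166.3] [ 0.60728321 -0.23520764  0.23726735] 0.244498757831765 [ 0.60714964 -0.23557233  0.23732163]
84 [ 0.58384709 -0.22277273  0.32677007] [ 0.20269017 -0.25132902  0.23131363] [ 0.62429092 -0.0236246   1.74083986]
395.758064516129 164.96774193548387 [ 0.60788892 -0.23552286  0.235     ]
[ 0.60926415 -0.23657923  0.22750199] [ 0.60986398 -0.23655571  0.22766009]
```

View pics/crop.png

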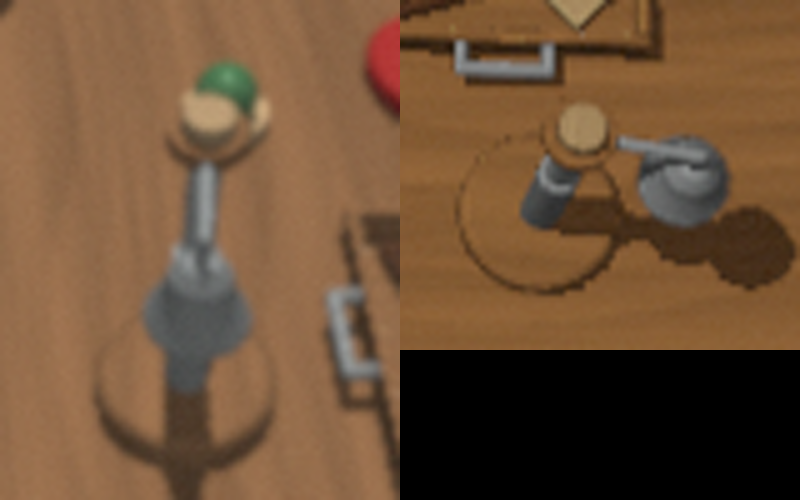

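The crop confirms it: plain foot, steel bell, pale button at side (362,218) and top (396.6,165.6), about (0.607,-0.237,0.237). Next I'll raise the arm with the fingers shut and go above it.

Emit:
{"method": "arm_command", "body": {
  "motion": [
    {"z": -50, "hand": 1},
    {"z": -100, "hand": 1},
    {"x": -40, "y": -35, "z": -100, "hand": 1},
    {"x": -80, "y": -68, "z": -100, "hand": 1},
    {"x": -120, "y": -102, "z": -100, "hand": 1},
    {"x": -160, "y": -136, "z": -100, "hand": 1},
    {"x": -200, "y": -170, "z": -100, "hand": 1},
    {"x": -240, "y": -204, "z": -100, "hand": 1},
    {"x": -280, "y": -238, "z": -100, "hand": 1},
    {"x": -320, "y": -272, "z": -100, "hand": 1}
  ]
}}

```text
invalid input at $.motion[0]: expected keys x, y, z, rx, ry, rz, hand
```

Emit:
{"method": "arm_command", "body": {
  "motion": [
    {"x": -40, "y": -34},
    {"x": -80, "y": -68},
    {"x": -120, "y": -102},
    {"x": -160, "y": -136},
    {"x": -200, "y": -170},
    {"x": -240, "y": -204},
    {"x": -270, "y": -230},
    {"x": -300, "y": -255},
    {"x": -300, "y": -255},
    {"x": -300, "y": -255}
  ]
}}

```text
invalid input at $.motion[0]: expected keys x, y, z, rx, ry, rz, hand
```

Run:
```python
from h import *
s=get_state();print(s["clock"],s["tcp_pos"],s["orientation"],s["finger_gap"],s["wrist_force"],s["joint_pos"])
p=viewer.read_camera("wrist");save(p,"w1.png")
for r in finder.masks_of(p,"bell_top")[:4]:
    ys,xs=np.where(r["region"]);print(r["score"],r["at"],len(xs),xs.mean(),ys.mean(),pt(p,r["at"]),atz(p,(xs.mean(),ys.mean()),.237))
t=viewer.read_camera("top");print(atz(t,(396.6,165.6),.237))
t=viewer.read_camera("side");print(atz(t,(362,218),.237))
```

```text
0.5 [0.22647195 0.52854053 0.23127977] [-1.77859123e-05  2.01022623e-01  9.79586599e-01  7.24981866e-06] 0.08544899684139871 [ 0.06924689 -0.04185889 -0.33230083] [1.02637782e+00 3.13242626e-01 4.60532891e-02 1.30360526e+00
 3.83745114e-05 1.43118131e+00]
[ 0.60540716 -0.23771999  0.237     ]
[ 0.60871025 -0.24232802  0.237     ]
```

View pics/w1.png

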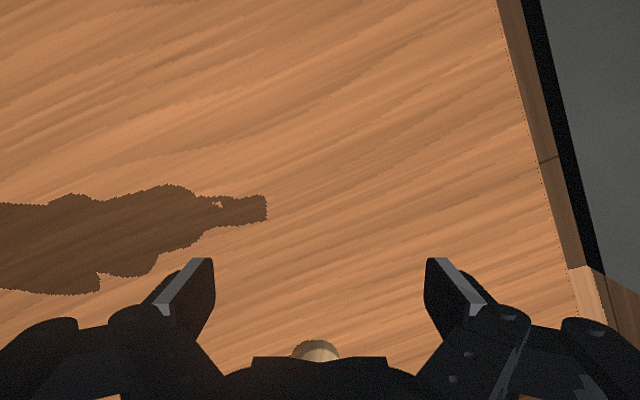

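All keys are required, so nothing has moved, and the wrist view shows bare shelf. I'll resend with full rows.

Emit:
{"method": "arm_command", "body": {
  "motion": [
    {"x": 0, "y": 0, "z": -50, "rx": 0, "ry": 0, "rz": 0, "hand": 1},
    {"x": 0, "y": 0, "z": -100, "rx": 0, "ry": 0, "rz": 0, "hand": 1},
    {"x": -40, "y": -35, "z": -100, "rx": 0, "ry": 0, "rz": 0, "hand": 1},
    {"x": -80, "y": -68, "z": -100, "rx": 0, "ry": 0, "rz": 0, "hand": 1},
    {"x": -120, "y": -102, "z": -100, "rx": 0, "ry": 0, "rz": 0, "hand": 1},
    {"x": -160, "y": -136, "z": -100, "rx": 0, "ry": 0, "rz": 0, "hand": 1},
    {"x": -200, "y": -170, "z": -100, "rx": 0, "ry": 0, "rz": 0, "hand": 1},
    {"x": -240, "y": -204, "z": -100, "rx": 0, "ry": 0, "rz": 0, "hand": 1},
    {"x": -280, "y": -238, "z": -100, "rx": 0, "ry": 0, "rz": 0, "hand": 1},
    {"x": -320, "y": -272, "z": -100, "rx": 0, "ry": 0, "rz": 0, "hand": 1}
  ]
}}

```text
clock: 1.95
tcp_pos: [0.414, 0.1509, 0.3316]
orientation: [0.0, 0.201, 0.98, 0.0]
wrist_force: [1.1, 0.2, -0.9]
finger_gap: -0.0001
```

Emit:
{"method": "arm_command", "body": {
  "motion": [
    {"x": -40, "y": -34, "z": 0, "rx": 0, "ry": 0, "rz": 0, "hand": 1},
    {"x": -80, "y": -68, "z": 0, "rx": 0, "ry": 0, "rz": 0, "hand": 1},
    {"x": -120, "y": -102, "z": 0, "rx": 0, "ry": 0, "rz": 0, "hand": 1},
    {"x": -160, "y": -136, "z": 0, "rx": 0, "ry": 0, "rz": 0, "hand": 1},
    {"x": -200, "y": -170, "z": 0, "rx": 0, "ry": 0, "rz": 0, "hand": 1},
    {"x": -240, "y": -204, "z": 0, "rx": 0, "ry": 0, "rz": 0, "hand": 1},
    {"x": -270, "y": -230, "z": 0, "rx": 0, "ry": 0, "rz": 0, "hand": 1},
    {"x": -300, "y": -255, "z": 0, "rx": 0, "ry": 0, "rz": 0, "hand": 1},
    {"x": -300, "y": -255, "z": 0, "rx": 0, "ry": 0, "rz": 0, "hand": 1}
  ]
}}

```text
clock: 3.08
tcp_pos: [0.5895, -0.2026, 0.3297]
orientation: [-0.001, 0.203, 0.979, 0.0]
wrist_force: [0.5, 0.4, 0.5]
finger_gap: -0.0001
```

Run:
```python
from h import *
s=get_state();print(s["clock"],s["tcp_pos"],s["orientation"],s["finger_gap"],s["wrist_force"],s["joint_pos"])
p=viewer.read_camera("wrist");save(p,"w2.png")
for r in finder.masks_of(p,"bell_top")[:4]:
    ys,xs=np.where(r["region"]);print(r["score"],r["at"],len(xs),xs.mean(),ys.mean(),pt(p,r["at"]),atz(p,(xs.mean(),ys.mean()),.237))
```

```text
3.075 [ 0.5894586  -0.2025624   0.32968462] [-6.50522059e-04  2.02520515e-01  9.79277800e-01  9.59671977e-05] -0.00014151729151744288 [0.49628659 0.39580501 0.47092856] [-4.59635146e-01  4.17694376e-01  4.36428496e-01  1.59083773e+00
 -1.43374886e-04 -5.17727845e-02]
0.58 [284.2, 243.2] 1217 285.088742810189 243.94905505341004 [ 0.60358219 -0.23538507  0.23642551] [ 0.60418021 -0.23489492  0.237     ]
0.57 [20.5, 34.8] 2005 19.74563591022444 32.51870324189526 [ 0.41780325 -0.32416528  0.23757754] [ 0.41632683 -0.3241687   0.237     ]
```

View pics/w2.png

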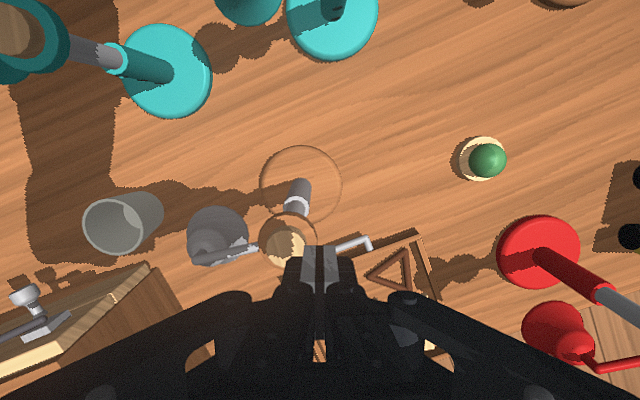

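In the wrist view the bell stand's button is centred at (285,245), giving (0.604,-0.235). That agrees with the other views within about 4 mm, so I'll use (0.605,-0.2365) and move to just above it.

Emit:
{"method": "arm_command", "body": {
  "motion": [
    {"x": -15, "y": -13, "z": 0, "rx": 0, "ry": 0, "rz": 0, "hand": 1},
    {"x": -28, "y": -25, "z": 10, "rx": 0, "ry": 0, "rz": 0, "hand": 1},
    {"x": -28, "y": -25, "z": 40, "rx": 0, "ry": 0, "rz": 0, "hand": 1},
    {"x": -28, "y": -25, "z": 65, "rx": 0, "ry": 0, "rz": 0, "hand": 1},
    {"x": -28, "y": -25, "z": 82, "rx": 0, "ry": 0, "rz": 0, "hand": 1},
    {"x": -28, "y": -25, "z": 82, "rx": 0, "ry": 0, "rz": 0, "hand": 1},
    {"x": -28, "y": -25, "z": 82, "rx": 0, "ry": 0, "rz": 0, "hand": 1}
  ]
}}

```text
clock: 4.05
tcp_pos: [0.6048, -0.2338, 0.25]
orientation: [0.0, 0.201, 0.98, -0.0]
wrist_force: [0.6, -0.4, 0.8]
finger_gap: 0.0001
```

Run:
```python
from h import *
s=get_state();print(s["clock"],s["tcp_pos"],s["orientation"],s["wrist_force"])
a=viewer.read_camera("wrist")["image"][150:350,180:440];b=viewer.read_camera("side")["image"][180:280,310:410]
cv2.imwrite("pics/w3.png",np.hstack([cv2.resize(a,(520,400)),cv2.resize(b,(280,400),interpolation=2) if 0 else cv2.resize(b[:,15:85],(280,400),interpolation=2)])[:,:,::-1])
```

```text
4.05 [ 0.60484511 -0.23380364  0.24999851] [ 3.80760681e-04  2.00820161e-01  9.79628050e-01 -4.34974916e-05] [ 0.55814504 -0.43632762  0.75814699]
```

View pics/w3.png

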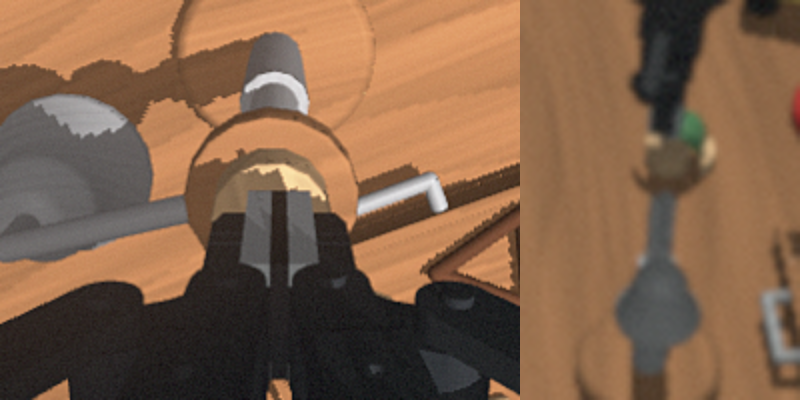

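The fingertips are over the button, about 3 mm off along the tool's -y. I'll correct that and come down to just about touching.

Emit:
{"method": "arm_command", "body": {
  "motion": [
    {"x": -1, "y": -3, "z": 4, "rx": 0, "ry": 0, "rz": 0, "hand": 1},
    {"x": -1, "y": -3, "z": 10, "rx": 0, "ry": 0, "rz": 0, "hand": 1},
    {"x": -1, "y": -3, "z": 12, "rx": 0, "ry": 0, "rz": 0, "hand": 1},
    {"x": -1, "y": -3, "z": 13, "rx": 0, "ry": 0, "rz": 0, "hand": 1},
    {"x": -1, "y": -3, "z": 13, "rx": 0, "ry": 0, "rz": 0, "hand": 1}
  ]
}}

```text
clock: 4.78
tcp_pos: [0.6043, -0.2372, 0.2365]
orientation: [-0.0, 0.201, 0.98, -0.0]
wrist_force: [-1.4, 0.4, 2.0]
finger_gap: 0.0001
```

Emit:
{"method": "arm_command", "body": {
  "motion": [
    {"x": 0, "y": 0, "z": 2, "rx": 0, "ry": 0, "rz": 0, "hand": 1},
    {"x": 0, "y": 0, "z": 3, "rx": 0, "ry": 0, "rz": 0, "hand": 1},
    {"x": 0, "y": 0, "z": 3, "rx": 0, "ry": 0, "rz": 0, "hand": 1}
  ]
}}

```text
clock: 5.15
tcp_pos: [0.6044, -0.2372, 0.2333]
orientation: [0.0, 0.201, 0.98, -0.0]
wrist_force: [-1.7, -0.5, 2.8]
finger_gap: -0.0003
```

Emit:
{"method": "arm_command", "body": {
  "motion": [
    {"x": 0, "y": 0, "z": 3, "rx": 0, "ry": 0, "rz": 0, "hand": 1},
    {"x": 0, "y": 0, "z": 3, "rx": 0, "ry": 0, "rz": 0, "hand": 1}
  ]
}}

```text
clock: 5.4
tcp_pos: [0.6045, -0.237, 0.2294]
orientation: [-0.0, 0.201, 0.98, 0.0]
wrist_force: [-0.3, 0.2, -0.0]
finger_gap: -0.0002
```

Run:
```python
from h import *
p=viewer.read_camera("side");save(p,"s4.png",(310,180,410,280),5)
s=get_state();print(s["clock"],s["tcp_pos"],s["wrist_force"])
```

```text
5.45 [ 0.6045236  -0.23706506  0.22953716] [0.14935953 0.12273094 0.02670849]
```

View pics/s4.png

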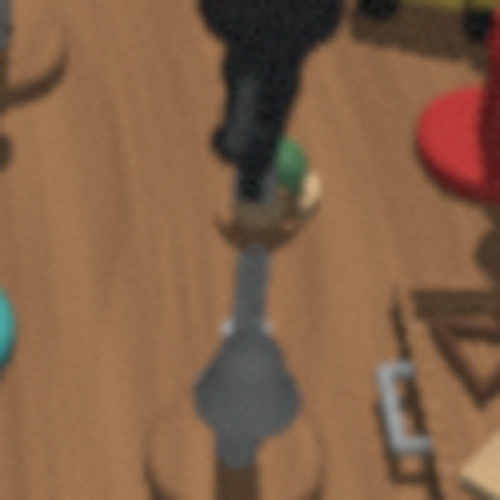

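The force dropped to zero, so the tube has been released and is sinking; the picture shows the head dropping below the fingertips. I'll retreat up and off to the side now.

Emit:
{"method": "arm_command", "body": {
  "motion": [
    {"x": 0, "y": 0, "z": -20, "rx": 0, "ry": 0, "rz": 0, "hand": 1},
    {"x": 0, "y": 0, "z": -60, "rx": 0, "ry": 0, "rz": 0, "hand": 1},
    {"x": 0, "y": 0, "z": -100, "rx": 0, "ry": 0, "rz": 0, "hand": 1},
    {"x": 28, "y": 25, "z": -100, "rx": 0, "ry": 0, "rz": 0, "hand": 1},
    {"x": 60, "y": 55, "z": -100, "rx": 0, "ry": 0, "rz": 0, "hand": 1},
    {"x": 100, "y": 90, "z": -100, "rx": 0, "ry": 0, "rz": 0, "hand": 1},
    {"x": 100, "y": 90, "z": -100, "rx": 0, "ry": 0, "rz": 0, "hand": 1},
    {"x": 100, "y": 90, "z": -100, "rx": 0, "ry": 0, "rz": 0, "hand": 1},
    {"x": 100, "y": 90, "z": -100, "rx": 0, "ry": 0, "rz": 0, "hand": 1},
    {"x": 100, "y": 90, "z": -100, "rx": 0, "ry": 0, "rz": 0, "hand": 1}
  ]
}}

```text
clock: 6.7
tcp_pos: [0.5484, -0.1161, 0.3298]
orientation: [-0.0, 0.202, 0.979, 0.0]
wrist_force: [0.4, -0.0, 0.3]
finger_gap: 0.0002
```

Run:
```python
from h import *
s=get_state();print(s["clock"],s["tcp_pos"],s["wrist_force"])
for c in("side","top","wrist"):
    p=viewer.read_camera(c);save(p,c+"5.png")
    if c=="side": save(p,"s5c.png",(310,180,410,280),5)
    for q in("bell_top","hoop_top"):
        for r in finder.masks_of(p,q)[:6]:
            X=pt(p,r["at"])
            ys,xs=np.where(r["region"]); H=np.array([pt(p,(x,y))[2] for x,y in zip(xs,ys)])
            print(c,q,round(r["score"],2),np.round(r["at"]),X.round(3),np.median(H).round(4))
```

```text
6.7 [ 0.54843133 -0.11607706  0.3298097 ] [ 0.41514712 -0.02039247  0.3288637 ]
side bell_top 0.55 [295. 193.] [ 0.435 -0.128  0.239] 0.2352
side bell_top 0.54 [360. 228.] [ 0.608 -0.239  0.195] 0.1948
side bell_top 0.39 [415. 156.] [0.82  0.026 0.235] 0.2355
top bell_top 0.66 [436. 304.] [ 0.199 -0.34   0.241] 0.2376
top bell_top 0.46 [393. 170.] [ 0.602 -0.231  0.192] 0.1955
top hoop_top 0.54 [265. 203.] [0.491 0.154 0.239] 0.2374
wrist bell_top 0.57 [245.  36.] [ 0.429 -0.113  0.237] 0.2367
wrist bell_top 0.52 [217. 291.] [ 0.593 -0.233  0.192] 0.1917
```

View pics/s5c.png

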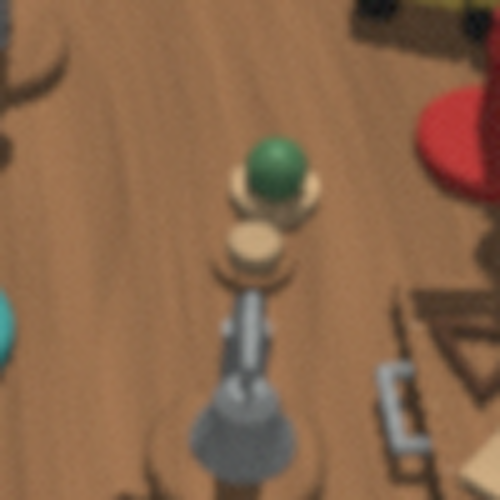

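View pics/wrist5.png

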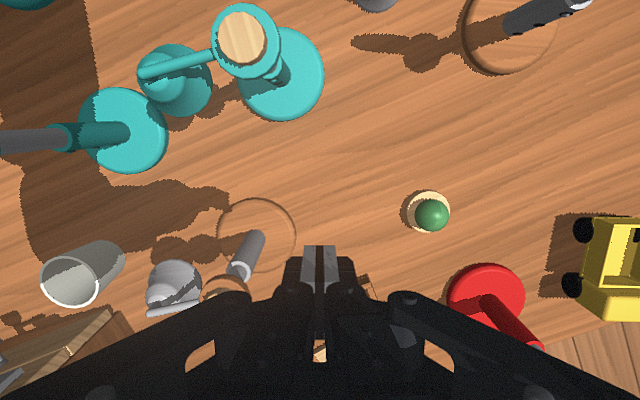

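The button top is now at about 0.195 m, a drop of about 41 mm. I'll wait a second to check that it's at rest and that the button is proud of the head.

Emit:
{"method": "arm_command", "body": {
  "motion": [
    {"x": 0, "y": 80, "z": 0, "rx": 0, "ry": 0, "rz": 0, "hand": 1},
    {"x": 0, "y": 80, "z": 0, "rx": 0, "ry": 0, "rz": 0, "hand": 1},
    {"x": 0, "y": 80, "z": 0, "rx": 0, "ry": 0, "rz": 0, "hand": 1},
    {"x": 0, "y": 80, "z": 0, "rx": 0, "ry": 0, "rz": 0, "hand": 1},
    {"x": 0, "y": 80, "z": 0, "rx": 0, "ry": 0, "rz": 0, "hand": 1},
    {"x": 0, "y": 80, "z": 0, "rx": 0, "ry": 0, "rz": 0, "hand": 1},
    {"x": 0, "y": 80, "z": 0, "rx": 0, "ry": 0, "rz": 0, "hand": 1},
    {"x": 0, "y": 80, "z": 0, "rx": 0, "ry": 0, "rz": 0, "hand": 1}
  ]
}}

```text
clock: 8.15
tcp_pos: [0.5794, -0.0418, 0.3304]
orientation: [0.0, 0.201, 0.98, 0.0]
wrist_force: [0.0, -0.3, -0.2]
finger_gap: 0.0002
```

Run:
```python
from h import *
for c,t in(("side",(361,229)),("top",(393,170))):
    p=viewer.read_camera(c)
    for q in("bell_top","hoop_top"):
        for r in finder.masks_of(p,q):
            X=pt(p,r["at"])
            ys,xs=np.where(r["region"]); H=np.array([pt(p,(x,y))[2] for x,y in zip(xs,ys)])
            print(c,q,round(r["score"],2),np.round(r["at"]),X.round(3),np.median(H).round(4))
    Q=np.array([pt(p,(x,y)) for x in range(t[0]-12,t[0]+13) for y in range(t[1]-12,t[1]+13)])
    d=np.hypot(Q[:,0]-.605,Q[:,1]+.2365)
    for a,b in((0,.013),(.0165,.022)):
        z=Q[(d>=a)&(d<b)&(Q[:,2]>.16)&(Q[:,2]<.22)][:,2];print(c,a,len(z),np.percentile(z,[10,50,90]).round(4))
    if c=="top": save(p,"t6.png",(350,130,450,205),6)
```

```text
side bell_top 0.69 [199. 256.] [ 0.19  -0.349  0.239] 0.2366
side bell_top 0.63 [414. 158.] [0.815 0.021 0.231] 0.2342
side bell_top 0.61 [294. 192.] [ 0.43  -0.12   0.234] 0.2353
side bell_top 0.46 [289. 253.] [ 0.41  -0.349  0.233] 0.2351
side bell_top 0.4 [358. 226.] [ 0.603 -0.231  0.198] 0.1952
side hoop_top 0.49 [306. 136.] [0.484 0.165 0.235] 0.2326
side 0 55 [0.1881 0.1954 0.1972]
side 0.0165 58 [0.176  0.1845 0.195 ]
top bell_top 0.63 [434. 302.] [ 0.205 -0.335  0.239] 0.2378
top bell_top 0.59 [393. 168.] [ 0.607 -0.232  0.197] 0.1962
top bell_top 0.53 [429. 232.] [ 0.406 -0.329  0.233] 0.2372
top bell_top 0.53 [304.  99.] [0.818 0.042 0.235] 0.2372
top hoop_top 0.55 [262. 203.] [0.491 0.163 0.235] 0.2372
top 0 61 [0.1859 0.1968 0.2014]
top 0.0165 58 [0.1802 0.1855 0.1904]
```

View pics/t6.png

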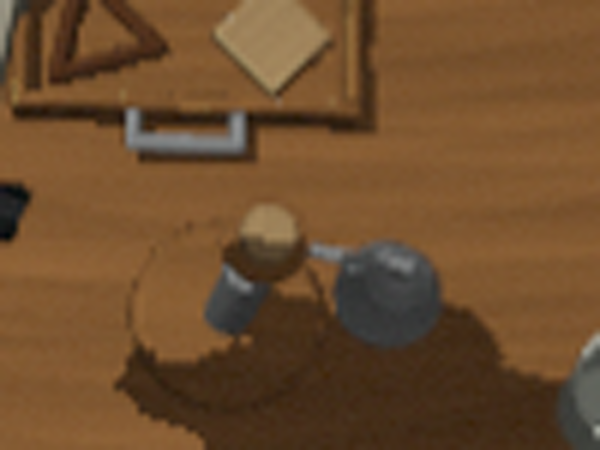

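The stand is at rest with its top at 0.196–0.197 m. The button is about 11–12 mm proud of the head, so it is back up. The hoop stand's top is still at 0.237 m, as it was.

```bash
python3 -c "
from workcell import hand_in
print(hand_in())"
```

```text
the job is handed in; nothing more can be done
None
```

The bell stand is down one hole, with its button back up, and I've handed the job in at about 8 s of the 32 s allowed. I pressed the button of the plain wood-and-steel bell stand with the shut fingertips. The wrist force fell to zero about 7 mm down as the tube let go, and I lifted away at once.

- **Height:** the button top went from about 0.236–0.237 m to 0.195–0.197 m, a drop of about 41 mm. It was still at that height about 1.4 s later.
- **Button:** it stands about 11–12 mm above the head, so it is back up.
- **Other stands:** I didn't touch the hoop stand or the look-alikes. The hoop stand still reads 0.237 m from the top camera. The side camera gave 0.233 m on a small, noisy patch.
- **Disagreements:** the cameras differed by up to about 7 mm on where the button was, so I used the average and corrected it with the wrist camera. My first two move calls were refused because of missing keys, and the arm didn't move.

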